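Shut the hot warmer's roof flap with the hook pole

TASK

The food warmer is hot, so touch it only with the hook pole: pick up the pole, put its hook through the ring eye on the open roof flap and swing the flap fully shut, keeping the hook in the eye on the way down so that the flap never slams. Then unhook the pole and lay it down across both saddles of its stand. Leave everything else where it is.

Things in the scene. Friction and masses are not known exactly. Their poses are not given: they have to be found in the camera images.
- warmer: Food warmer: open-topped steel box fixed to the worktop, 130 (x) x 145 (y) x 130 mm high, a cup and a tin inside. Origin: centre of its underside, on the worktop. Its x axis points from the louvred front to the back, y to its left seen from the front, z up. The flap is hinged along the back of its top.
- flap_hinge (a point): Middle of the flap's hinge line, 68 mm behind the warmer's centre (its +x) and 132 mm above the worktop. The hinge line runs along the warmer's y axis.
- flap (a joint): Roof flap's angle (rad): 0 shut, flat over the box; 1.57 upright; stop at 1.85, leaning back. Steel plate 131 mm long from the hinge, 141 wide, 4 thick, 0.2 kg. Hinge friction 0.04 N m: it stays put within about 0.3 rad of upright and falls shut if let go lower. At angle t the eye lies 154*cos(t) mm in front of the hinge line (-x of the warmer) and 154*sin(t) mm above it.
- eye (a point): Centre of the ring eye on the middle of the flap's free edge, 154 mm from the hinge line, in the plane of the flap. Hole 29 mm across, wire 7 mm thick, 43 mm over all. The hole's axis is this frame's y: along the hinge line (the warmer's y), level at every flap angle. About 285 mm above the worktop when open; 132 mm when shut, then in front of the box.
- hook_center (a point): Centre, half-way up, of the loose hook pole (0.11 kg, centre of mass within 15 mm); it starts lying flat, this point 12 mm up. x runs along the pole to the hook, y is the way the hook is bent, z up. Wooden handle 20 mm wide (y), 24 high (z), from x = -95 to +70 mm; then an 8 mm steel rod on the same axis to the bend at x = +95 mm, then sideways along +y.
- hook_bend (a point): The corner where the hook's sideways finger begins: on the pole's axis, 95 mm ahead of the centre.
- hook_nose (a point): A point on the axis of the hook's sideways finger, 25 mm from the bend along the pole's +y.
- hook_end (a point): The free end of the hook's sideways finger, 46 mm from the bend along the pole's +y. The finger is a straight 8 mm rod.
- rest (a point): The pole centre's place in its stand, midway between two saddles, 62 mm above the worktop. Fixed aluminium base 125 x 75 x 6 mm; x runs along it. Saddles at x = +-50 mm, 8 mm thick, flat bottoms 50 mm above the worktop and 24 mm wide, leaning cheeks to 78 mm high, mouth 46 mm. The pole lies level along x, handle's flat underside on the saddles, hook at either end.
- pepper_shaker: Bystander: glass pepper shaker, 44 mm wide, 90 mm tall, standing near the front edge. Origin: centre of its underside.
- salt_cup: Bystander: white lidded cup, 66 mm wide, 60 mm tall, near the front edge. Origin: centre of its underside.
- tape_roll: Bystander: roll of tape lying flat, 104 mm wide, 25 mm high, beyond the warmer at the left. Origin: centre of its underside.
- marker: Bystander: marker pen lying flat, 135 mm long, 16 mm thick, at the right. Origin: centre of the underside.
- hook_pole: The hook pole itself (see hook_center): origin at the centre of its underside, 12 mm below hook_center, same axes. Fixed round the work: the roaster, 227 mm high, its front at x = 0.48 m (handle to 0.454) from y = -0.5 to 0.1 m, behind pole and stand; the kettle, 303 mm high, behind the warmer; the bench can opener, 470 mm high, at the left front corner, its crank reaching to y = 0.29 m.

How it is judged (in metres and radians):
On the way, in this order (a step that is already met when the one before it is completed fails the run):
1. the hook's finger is through the ring eye while the flap still stands open (x of hook_nose in the frame of eye between -0.02 and 0.02 m and z of hook_nose in the frame of eye between -0.02 and 0.02 m and ((y of hook_end in the frame of eye above 0.002 m and y of hook_bend in the frame of eye below -0.002 m) or (y of hook_end in the frame of eye below -0.002 m and y of hook_bend in the frame of eye above 0.002 m)) and value of joint flap above 1.2 rad), for 0.1 s.
2. the flap is more than two thirds of the way down with the hook still through the eye (x of hook_nose in the frame of eye between -0.02 and 0.02 m and z of hook_nose in the frame of eye between -0.02 and 0.02 m and ((y of hook_end in the frame of eye above 0.002 m and y of hook_bend in the frame of eye below -0.002 m) or (y of hook_end in the frame of eye below -0.002 m and y of hook_bend in the frame of eye above 0.002 m)) and value of joint flap below 0.5 rad), for 0.1 s.
At the end, for the whole second after the job is handed in: The flap is shut (angle under 0.05 rad) and the hook pole lies released and at rest in its stand across both saddles: its centre within 35 mm along and 10 mm across and in height of the stand's rest point, along the stand to within 0.15 rad (value of joint flap below 0.05 rad and x of hook_center in the frame of rest between -0.035 and 0.035 m and y of hook_center in the frame of rest between -0.01 and 0.01 m and z of hook_center in the frame of rest between -0.01 and 0.01 m and angle between the x axis of hook_center and the x axis of rest, either way round below 0.15 rad and linear speed of hook_pole below 0.02 m/s); the robot touches nothing.
It fails at once if the flap swings down faster than 2.5 rad/s (slams) (velocity of joint flap below -2.5 rad/s).
It fails at once if the gripper or arm touches the hot warmer or its flap (contact force between any of the fingers, the arm and warmer above 1 N).
It fails at once if any of the bystanders is moved more than 30 mm (distance of any of pepper_shaker, salt_cup, tape_roll, marker from where it was at the start of the episode above 0.03 m).
It also fails if it takes over 70 s, if anything falls off the work surface, if the arm or the gripper's body presses on something with over 40 N, if the wrist force passes 120 N, or if a joint passes its speed limit or range.

ROBOT

A 6-joint arm with a two-finger parallel gripper is mounted at the origin on a cart in front of the work surface, level with it; the furniture and walls round the work are solid. World frame = base frame: x ahead of the robot, y to its left, z up, the work surface at z = 0. Lengths are in m, angles in degrees, forces in N, time in s.
With the tool pointing down it reaches from about 0.25 to 0.725 m from the base axis. Payload 9.7 kg.
Tool frame: the origin (TCP) lies midway between the tips of the shut fingers; the grasp point (between the pads) lies 19 mm behind it (bot.hold_point_z is the distance from the TCP to the grasp point, in m); z points along the fingers, y is the line along which they close (so a half turn about z gives the same grasp; the last joint's range is limited). The gripper opens to 85 mm and grips with 20 to 120 N. Pads are 22 mm wide; open, the fingers measure 114 mm over their backs; the gripper's body (76 mm by 85 mm) begins 54 mm behind the grasp point. The pads swing forward as they close: fully open they stand 13 mm farther back than shut.
Start: joints at [-72.594, 4.979, 10.078, 95.1, 0, 90], TCP at [0.165, -0.525, 0.231] pointing down, gripper open.
Joint ranges: [-179.16, 179.16], [-48.56, 103.87], [-65.8, 70.77], [-126.05, 130.52], [-82.76, 87.17], [-180, 180]. Speed limits (degrees/s): [127.2, 127.2, 147.25, 180, 180, 180].

INTERFACE

Orientations are given as [roll, pitch, yaw] about the fixed x, y, z axes, in that order (R = Rz(yaw) Ry(pitch) Rx(roll)).
In Python, from workcell import bot gives the robot as it stands.
- The arm moves only by the tool play_rows, never from a script. Its argument "steps" is a list that holds one entry, the list of rows, each a list of 4 numbers: the shift along the tool's x, y, z in m, then the turn about the tool's z in rad. In form: [[[tx, ty, tz, yaw], ...]]. A call has exactly 5 rows; each row shifts and turns the commanded pose from where the row before left it, along the tool's axes as they then stand; what a row does not reach is not made up. A row lasts 1/12 s, in which the tool goes at most 41.7 mm and 7.16 degrees, less where a joint would pass 70% of its speed; a pose out of reach is approached as far as the arm can. A call is refused whole if a number of a shift passes 0.0417 or a number of a turn 0.125, either way. A call with a gripper value outside its range is refused whole. "gripper" is the finger opening in m, from 0 to 0.0854, set as the call begins (left out, the last holds). The fingers move at their own pace and stop on an object; "squeeze" is the grip in N (left out, the last holds). Time passes only in rows, so rows that do not move let the fingers close, or fill a call up. It gives the time, the measured TCP pose, the force, the opening and the grip force at its end, in the units of the state.
- bot.get_obs(): the state, without advancing time (a new reading comes with each control period).
- bot.camera(name): name is "scene" or "top" or "wrist"; returns a dict with "img" (480x640x3 uint8, blue, green, red), "vfov" (degrees; the focal length in pixels is half the picture's height over the tangent of half this angle, whatever the lens; pixels are square), "cx", "cy" (the principal point, pixels), "xyz" and "attitude" of the camera in the world. Camera axes: x right, y down, z forward; pixel columns grow to the right and rows downward; lengths in m; the calibration is good to about 2 mm. A picture is of the moment at which its call begins. There is no depth.
- bot.job_done(): hands the job in; it is judged then, once.
The state is a dict: "time": time; "q": joint angles; "qd": joint speeds; "joint_efforts": joint torques, N m; "ee_pos": TCP position; "tcp_rot": TCP orientation; "wrist_force": force on the tool from outside, world axes, zero at the start; "torque": the same for the moment, N m; "opening": finger opening in m; "grasp_force": force on a finger pad.
Only numpy, scipy, OpenCV 4.12 (cv2) and the standard library are available. Lean on these libraries where they do the work, as an engineer would, in place of code of your own. Each camera call takes 0.05 s, during which the arm holds its last target. There are 200 camera calls.

## Working session

There is one attempt and no reset: what is moved stays moved. The work goes in short steps, Python scripts to look and compute and a tool call to move; the robot and the scene stay as the last step left them, time stands still between calls to the robot, and variables do not carry over. Pictures are saved under pics/ and viewed, at most 10 in all, crops included, and the job is handed in when it is done.

Besides the shell and the picture viewer there is one more tool, called after ">>>" as a command line: name --argument value ..., lists and objects as JSON in quotes. play_rows: Moves the arm, as the interface text tells. Its arguments: {"type":"object","properties":{"steps":{"type":"array","items":{"type":"array","items":{"type":"array","items":{"type":"number"}}}},"gripper":{"type":"number"},"squeeze":{"type":"number"}},"required":["steps"]}

```bash
mkdir -p pics; cat > h.py <<'E'
from workcell import bot
import numpy as np, cv2
from scipy.spatial.transform import Rotation as R
def cam(n):
    c=bot.camera(n); return c
def rot(c):
    a=np.array(c["attitude"],float)
    if a.shape==(3,3): return a
    if a.size==4: return R.from_quat(a).as_matrix()
    return R.from_euler('xyz',a,degrees=True).as_matrix()
def f(c): return 240/np.tan(np.radians(c["vfov"]/2))
def ray(c,u,v):
    return np.array(c["xyz"]), rot(c)@np.array([(u-c["cx"])/f(c),(v-c["cy"])/f(c),1])
def onz(c,u,v,z):
    o,d=ray(c,u,v); return o+d*(z-o[2])/d[2]
def proj(c,p):
    q=rot(c).T@(np.array(p)-np.array(c["xyz"])); return c["cx"]+f(c)*q[0]/q[2], c["cy"]+f(c)*q[1]/q[2]
def tri(c1,p1,c2,p2):
    o1,d1=ray(c1,*p1);o2,d2=ray(c2,*p2)
    s=np.linalg.lstsq(np.stack([d1,-d2],1),o2-o1,rcond=None)[0]
    a=o1+d1*s[0];b=o2+d2*s[1]; return (a+b)/2,np.linalg.norm(a-b)
E
python3 - <<'E'
from h import *
import pickle
for n in("scene","top"):
    c=cam(n); cv2.imwrite(f"pics/{n}.png",c["img"]); pickle.dump(c,open(n+".pkl","wb"))
    print(n,c["vfov"],c["cx"],c["cy"],c["xyz"],c["attitude"])
o=bot.get_obs(); print(o)
E
```

```text
scene 45.2173056301588 317.73707504809397 241.4250312933836 [-0.55812022  0.62305075  0.94528058] [-124.51114416    0.26303719 -121.64027303]
top 57.60412518288928 317.20398382833 239.94821415397325 [ 0.33571087 -0.02889106  1.24685474] [-172.47021407   -0.96382129  -88.72973418]
{'time': 0.1, 'q': array([-7.25933260e+01,  5.00721416e+00,  1.00408240e+01,  9.50995480e+01,
        2.15920185e-03,  8.99986832e+01]), 'qd': array([-0.00655651, -0.10573023,  0.19419015, -0.014888  ,  0.05350511,
       -0.05282478]), 'joint_efforts': array([ 5.84945465e-04, -5.21559548e+01,  4.65654588e+01,  1.59158756e-02,
       -1.55494041e-05, -2.01316936e-05]), 'ee_pos': array([ 0.16448535, -0.5246233 ,  0.2306774 ]), 'tcp_rot': array([-1.79934062e+02, -2.16071583e-03,  1.74079883e+01]), 'wrist_force': array([-0.38058663, -0.39882441, -0.06208484]), 'torque': array([-0.04860735, -0.04567183,  0.05521607]), 'grasp_force': 0.0, 'opening': 0.08517305347848032}
```

View pics/scene.png

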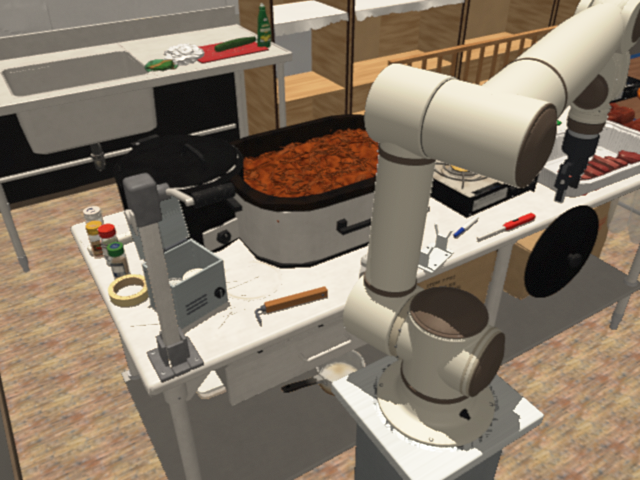

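View pics/top.png

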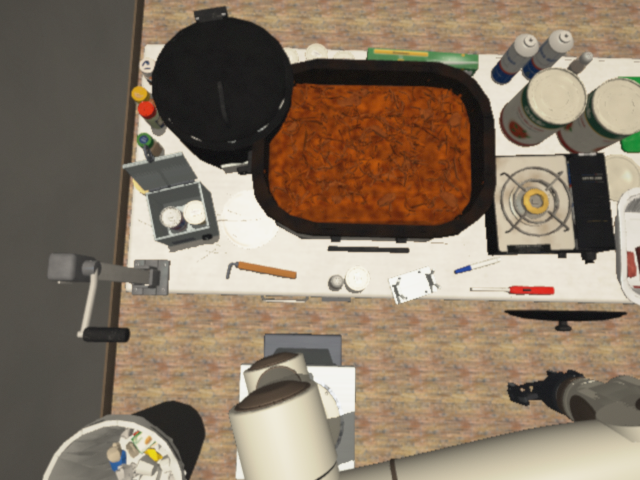

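The scene view shows the warmer near (185,280), with its flap standing open behind it, and the pole at (290,300). The top view shows the pole at (230–296, 264–277) with its hook on the left, the stand at (413,285), and the warmer at (182,213) with its flap at (160,172). Next I'll look at enlarged crops.

```bash
python3 - <<'E'
from h import *
import pickle
t=pickle.load(open("top.pkl","rb"));s=pickle.load(open("scene.pkl","rb"))
z=lambda im,x,y,w,h,k:cv2.resize(im[y:y+h,x:x+w],None,fx=k,fy=k,interpolation=cv2.INTER_CUBIC)
def ticks(im,x,y,k):
    for i in range(0,im.shape[1],10*k): cv2.line(im,(i,0),(i,8 if (x+i//k)%50 else 18),(0,0,255),1)
    for i in range(0,im.shape[0],10*k): cv2.line(im,(0,i),(8 if (y+i//k)%50 else 18,i),(0,0,255),1)
    return im
a=ticks(z(t["img"],120,140,100,110,5),120,140,5)
b=ticks(z(s["img"],130,190,100,110,5)[:, :],130,190,5)
cv2.imwrite("pics/crop1.png",cv2.resize(np.hstack([a,b]),(800,440)))
a=ticks(z(t["img"],220,255,90,30,8),220,255,8)
b=ticks(z(t["img"],380,260,90,45,8),380,260,8)
cv2.imwrite("pics/crop2.png",np.vstack([a,b]))
# pole mask
hsv=cv2.cvtColor(t["img"],cv2.COLOR_BGR2HSV)
m=cv2.inRange(hsv,(5,120,60),(20,255,255)); m2=np.zeros_like(m); m2[250:290,225:305]=m[250:290,225:305]
p=cv2.findNonZero(m2); r=cv2.minAreaRect(p); print(r,len(p))
bx=cv2.boxPoints(r); print([onz(t,u,v,.024).round(4) for u,v in bx])
E
```

```text
((266.63018798828125, 269.8056640625), (58.050880432128906, 6.265810012817383), 10.61965560913086) 362
[array([0.4146, 0.175 , 0.024 ]), array([0.4319, 0.1726, 0.024 ]), array([0.4057, 0.0121, 0.024 ]), array([0.3885, 0.0149, 0.024 ])]
```

View pics/crop1.png

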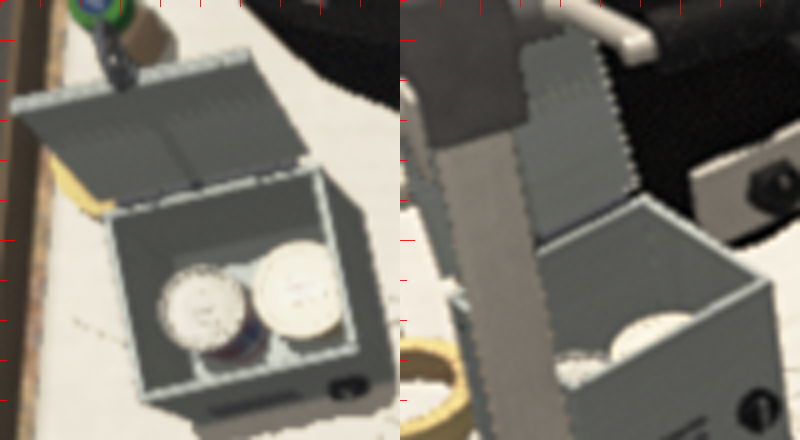

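View pics/crop2.png

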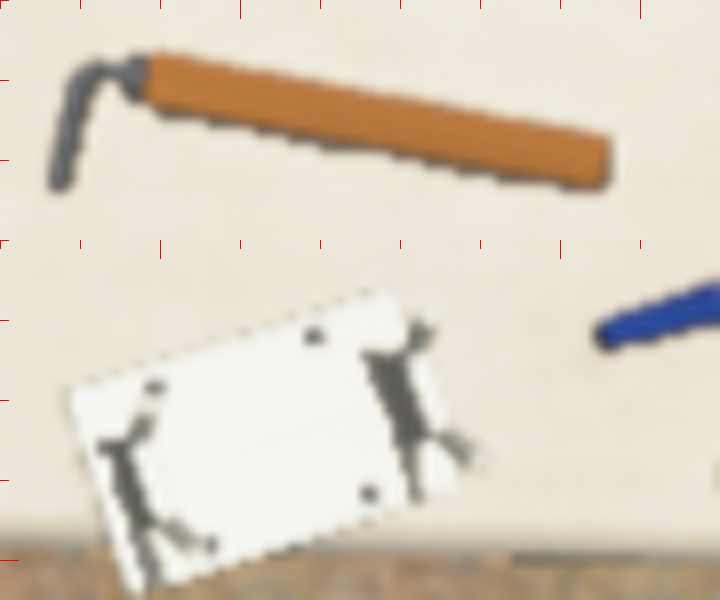

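Crop 1 puts the warmer's rim corners, in full-image top-view pixels, at (146.2,194.2), (200,182), (208.7,227.5) and (155.7,240). The eye is seen edge-on near (148,153). In crop 2 the hook's bend is near (231,264) and its end near (227.5,278). The stand's screws average to (412.8,284.9), with its axis tilted.

```bash
python3 - <<'E'
from h import *
import pickle
t=pickle.load(open("top.pkl","rb"))
c=[onz(t,u,v,.13) for u,v in [(146.2,194.2),(200,182),(208.7,227.5),(155.7,240)]]
print("rim",np.round(c,4)); ctr=np.mean(c,0)
x=(c[0]+c[1]-c[2]-c[3])[:2]; y=(c[0]-c[1]+c[3]-c[2])[:2]
print("len",np.linalg.norm(x)/2,np.linalg.norm(y)/2)
w1=np.degrees(np.arctan2(x[1],x[0]));w2=np.degrees(np.arctan2(-y[0],y[1]));print("ctr",ctr,"yaw",w1,w2)
w=np.radians((w1+w2)/2);X=np.array([np.cos(w),np.sin(w)]);Y=np.array([-X[1],X[0]])
H=ctr[:2]+.068*X
for a in np.arange(1.3,1.86,.05):
    e=lambda r:[*(H-r*np.cos(a)*X),.132+r*np.sin(a)]
    print(round(a,2),np.round(e(.154),4),*[np.round((np.array(proj(t,e(r)))-[120,140])*4) for r in(.131,.154,.176)])
b=lambda u,v,z:onz(t,u,v,z)[:2].round(4)
print("screws",[b(380+u/8,260+(v-240)/8,.006) for u,v in[(155,387),(315,335),(370,490),(210,545),(262.5,439)]])
print("base",b(388.5,278.1,.006),b(428.75,266.25,.006),b(397.5,304.4,.006))
print("bend,end",b(220+88/8,255+72/8,.012),b(220+60/8,255+183/8,.012))
print(onz(t,350,280,.06),onz(t,336,283,.09))
E
```

```text
rim [[0.5928 0.4028 0.13  ]
 [0.6291 0.2654 0.13  ]
 [0.5093 0.2362 0.13  ]
 [0.4735 0.3698 0.13  ]]
len 0.12354405703170278 0.14016543028011266
ctr [0.55118041 0.3185562  0.13      ] yaw 14.584696489214092 14.89197028673291
1.3 [0.5771 0.3254 0.2804] [153. 185.] [142. 185.] [130. 185.]
1.35 [0.5843 0.3273 0.2823] [150. 173.] [138. 172.] [126. 170.]
1.4 [0.5916 0.3292 0.2838] [147. 162.] [135. 158.] [122. 154.]
1.45 [0.599  0.3311 0.2849] [145. 151.] [131. 145.] [118. 138.]
1.5 [0.6064 0.3331 0.2856] [142. 140.] [128. 132.] [115. 123.]
1.55 [0.6138 0.335  0.286 ] [140. 129.] [126. 118.] [111. 108.]
1.6 [0.6213 0.337  0.2859] [138. 119.] [123. 106.] [108.  93.]
1.65 [0.6287 0.339  0.2855] [136. 108.] [121.  93.] [106.  78.]
1.7 [0.6361 0.3409 0.2847] [134.  98.] [119.  81.] [103.  63.]
1.75 [0.6435 0.3428 0.2835] [133.  88.] [117.  69.] [102.  50.]
1.8 [0.6508 0.3448 0.282 ] [131.  78.] [116.  57.] [100.  36.]
1.85 [0.658  0.3467 0.28  ] [130.  69.] [114.  46.] [99. 23.]
screws [array([ 0.3957, -0.2822]), array([ 0.4155, -0.3395]), array([ 0.361 , -0.3586]), array([ 0.3404, -0.3016]), array([ 0.3781, -0.3204])]
base [ 0.3957 -0.2512] [ 0.4322 -0.3665] [ 0.3223 -0.2767]
bend,end [0.4249 0.1958] [0.3857 0.2038]
[ 0.38559004 -0.1367828   0.06      ] [ 0.37558726 -0.09713525  0.09      ]
```

>>> play_rows --steps '[[[0, 0, 0, -0.123], [0, 0, 0, -0.123], [0, 0, 0, -0.123], [0, 0, 0, -0.123], [0, 0, 0, -0.123]]]'

```text
time: 0.52
ee_pos: [0.1645, -0.5247, 0.2308]
tcp_rot: [-180.0, -0.0, 53.0]
wrist_force: [-0.4, 0.4, -0.6]
opening: 0.0855
grasp_force: 0.0
```

>>> play_rows --steps '[[[0, 0, 0, -0.123], [0, 0, 0, -0.123], [0, 0, 0, -0.123], [0, 0, 0, -0.123], [0, 0, 0, 0]]]'

```text
time: 0.93
ee_pos: [0.1645, -0.5247, 0.2309]
tcp_rot: [-180.0, -0.0, 81.2]
wrist_force: [0.5, -0.7, 0.9]
opening: 0.0852
grasp_force: 0.0
```

>>> play_rows --steps '[[[0.025, 0.0125, 0, 0], [0.025, 0.0125, 0, 0], [0.025, 0.0125, 0, 0], [0.025, 0.0125, 0, 0], [0.025, 0.0125, 0, 0]]]'

```text
time: 1.35
ee_pos: [0.2466, -0.4102, 0.231]
tcp_rot: [-180.0, -0.0, 80.5]
wrist_force: [0.5, -0.4, 0.5]
opening: 0.0851
grasp_force: 0.0
```

>>> play_rows --steps '[[[0.025, 0.0125, 0, 0], [0.025, 0.0125, 0, 0], [0.025, 0.0125, 0, 0], [0.025, 0.0125, 0, 0], [0.025, 0.0125, 0, 0]]]'

```text
time: 1.77
ee_pos: [0.3282, -0.2967, 0.2312]
tcp_rot: [-180.0, -0.0, 80.5]
wrist_force: [0.4, -0.2, 0.7]
opening: 0.0859
grasp_force: 0.0
```

```bash
python3 - <<'E'
from h import *
import pickle
c=cam("wrist");cv2.imwrite("pics/w1.png",c["img"]);pickle.dump(c,open("w1.pkl","wb"))
o=bot.get_obs();print(o["time"],o["ee_pos"],o["tcp_rot"],o["q"].round(1),c["xyz"],c["attitude"],c["vfov"])
t=pickle.load(open("top.pkl","rb"));s=pickle.load(open("scene.pkl","rb"))
print("crank end",tri(t,(128,335),s,(232,193)),tri(t,(80,335),s,(190,190)))
E
```

```text
1.8167 [ 0.33014307 -0.29393053  0.23132633] [ 1.79955566e+02 -9.42016017e-02  8.06440905e+01] [-41.7  -9.7  -4.1  95.6   0.1  57.6] [ 0.34071243 -0.22349262  0.37459724] [ 1.62841946e+02 -5.76650159e-02 -9.46226366e+00] 60.91828878871611
crank end (array([0.26293323, 0.2937995 , 0.44838203]), np.float64(0.0013893851077973187)) (array([0.26400759, 0.36582567, 0.47505972]), np.float64(0.003102245044642807))
```

View pics/w1.png

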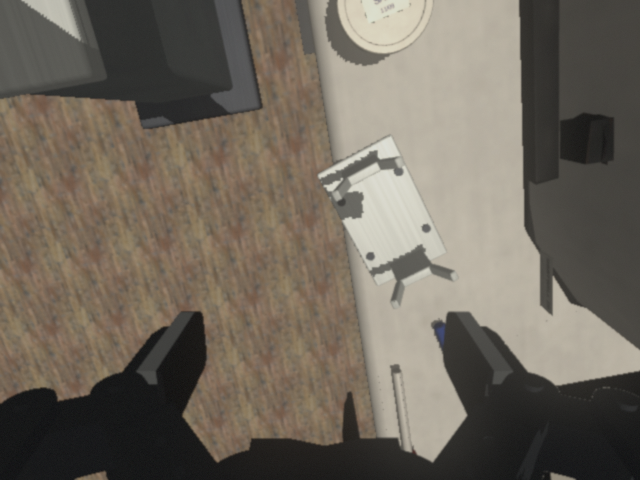

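The wrist view shows the stand with its base corners at (318,177), (391,136), (446,250) and (378,286), and its screws at (340,203), (398,171), (426,228) and (370,256). Nothing else is close to it.

```bash
python3 - <<'E'
from h import *
import pickle
c=pickle.load(open("w1.pkl","rb"))
P=[onz(c,u,v,.006)[:2].round(4) for u,v in[(340,203),(398,171),(426,228),(370,256)]];print(P,np.mean(P,0))
B=[onz(c,u,v,.006)[:2].round(4) for u,v in[(318,177),(391,136),(446,250),(378,286)]];print(B,np.mean(B,0))
for Q in(P,B):
    d=Q[0]+Q[1]-Q[2]-Q[3];print(np.degrees(np.arctan2(d[1],d[0])))
T=[onz(c,u,v,.078)[:2].round(4) for u,v in[(398,162),(334,193),(456,276),(397,302)]];print(T,np.mean(T,0))
# delta to above pole x=-15
o=bot.get_obs();yaw=np.radians(o["tcp_rot"][2]);g=np.array([.4122,.1060])-.015*np.array([.161,.987])
d=g-o["ee_pos"][:2];print("yaw",o["tcp_rot"][2],g,"tool dxy",d@[np.cos(yaw),np.sin(yaw)],d@[np.sin(yaw),-np.cos(yaw)],o["ee_pos"])
E
```

```text
[array([ 0.3424, -0.3034]), array([ 0.3983, -0.283 ]), array([ 0.4182, -0.3402]), array([ 0.3628, -0.3592])] [ 0.380425 -0.32145 ]
[array([ 0.3265, -0.2765]), array([ 0.3956, -0.2516]), array([ 0.435 , -0.3651]), array([ 0.3664, -0.3914])] [ 0.380875 -0.32115 ]
109.62812368208682
109.14689374281033
[array([ 0.3878, -0.265 ]), array([ 0.3389, -0.2797]), array([ 0.4227, -0.3602]), array([ 0.3746, -0.3748])] [ 0.381    -0.319925]
yaw 80.6440904769487 [0.409785 0.091195] tool dxy 0.3929495486700963 0.01597390554077661 [ 0.33014307 -0.29393053  0.23132633]
```

>>> play_rows --steps '[[[0.039, 0.0016, 0, 0], [0.039, 0.0016, 0, 0], [0.039, 0.0016, 0, 0], [0.039, 0.0016, 0, 0], [0.039, 0.0016, 0, 0]]]'

```text
time: 2.23
ee_pos: [0.3665, -0.105, 0.2313]
tcp_rot: [180.0, 0.0, 80.5]
wrist_force: [0.9, -0.0, 0.6]
opening: 0.0851
grasp_force: 0.0
```

>>> play_rows --steps '[[[0.039, 0.0016, 0, 0], [0.039, 0.0016, 0, 0], [0.039, 0.0016, 0, 0], [0.039, 0.0016, 0, 0], [0, 0, 0, 0]]]'

```text
time: 2.65
ee_pos: [0.3983, 0.0517, 0.2308]
tcp_rot: [-180.0, -0.1, 80.9]
wrist_force: [0.3, -0.3, -0.7]
opening: 0.0853
grasp_force: 0.0
```

```bash
python3 - <<'E'
from h import *
c=cam("wrist");cv2.imwrite("pics/w2.png",c["img"])
o=bot.get_obs();print(o["ee_pos"],o["tcp_rot"])
hsv=cv2.cvtColor(c["img"],cv2.COLOR_BGR2HSV);m=cv2.inRange(hsv,(5,120,60),(20,255,255))
k=max(cv2.findContours(m,0,2)[0],key=cv2.contourArea);r=cv2.minAreaRect(k);print(r)
b=[onz(c,u,v,.024)[:2] for u,v in cv2.boxPoints(r)];print(np.round(b,4),np.mean(b,0))
E
```

```text
[0.39790885 0.04932426 0.23087727] [-1.79953750e+02 -7.31741569e-03  8.09573633e+01]
((332.5, 169.0), (17.0, 50.0), -0.0)
[[0.3998 0.0594]
 [0.4065 0.1013]
 [0.4205 0.099 ]
 [0.4143 0.0571]] [0.4102779  0.07919367]
```

View pics/w2.png

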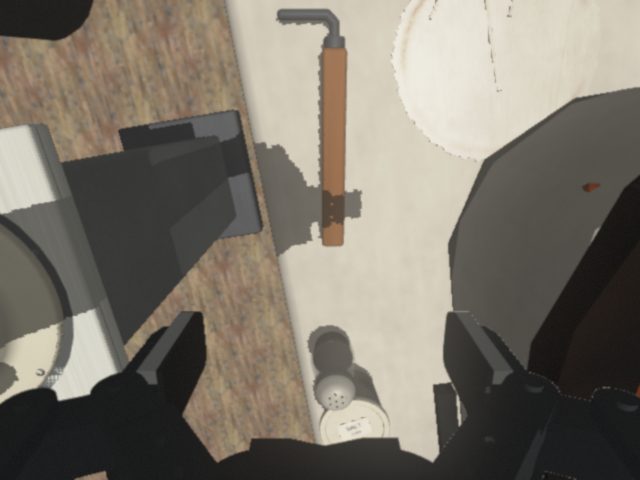

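The wrist view shows the pole running nearly straight up the image. The handle goes from (335,48) to (333.5,245), the bend is at (335,15), and the finger ends at (279,15).

```bash
cat > goto.py <<'E'
from h import *
def to(x,y,z,yaw=None):
    o=bot.get_obs();w=np.radians(o["tcp_rot"][2]);d=np.array([x,y,z])-o["ee_pos"]
    print("pose",o["ee_pos"].round(4),o["tcp_rot"].round(2),"t",o["time"],"tool d",round(d[0]*np.cos(w)+d[1]*np.sin(w),4),round(d[0]*np.sin(w)-d[1]*np.cos(w),4),round(-d[2],4),"turn",None if yaw is None else round(w-np.radians(yaw),3))
E
python3 - <<'E'
from h import *; from goto import to
c=cam("wrist")
a=onz(c,335,48,.024)[:2];b=onz(c,333.5,245,.024)[:2];u=(a-b)/np.linalg.norm(a-b)
yaw=np.degrees(np.arctan2(u[1],u[0]));C=(a+b)/2+.0125*u
print(a,b,np.linalg.norm(a-b),yaw,C,onz(c,335,15,.012),onz(c,279,15,.012))
g=C-.015*u;print(g);to(*g,.003,yaw)
E
```

```text
[0.42606419 0.16982207] [0.40039169 0.00944908] 0.16241481722546153 80.90525628770413 [0.41520378 0.10197843] [0.43020517 0.19512635 0.012     ] [0.38628922 0.202126   0.012     ]
[0.41283277 0.08716701]
pose [0.3978 0.0476 0.231 ] [-1.7996e+02  2.0000e-02  8.0870e+01] t 2.75 tool d 0.0414 0.0086 0.228 turn -0.001
```

>>> play_rows --steps '[[[0.0207, 0.0043, 0, 0], [0.0207, 0.0043, 0, 0], [0, 0, 0.04, 0], [0, 0, 0.04, 0], [0, 0, 0.04, 0]]]'

```text
time: 3.17
ee_pos: [0.4134, 0.0846, 0.1101]
tcp_rot: [179.9, -0.0, 80.6]
wrist_force: [0.6, 0.4, -0.5]
opening: 0.0854
grasp_force: 0.0
```

>>> play_rows --steps '[[[0, 0, 0.035, 0], [0, 0, 0.03, 0], [0, 0, 0.022, 0], [0, 0, 0.014, 0], [0, 0, 0.006, 0]]]'

```text
time: 3.58
ee_pos: [0.4116, 0.0839, 0.002]
tcp_rot: [-179.8, 0.1, 80.6]
wrist_force: [0.1, -0.5, 0.2]
opening: 0.0856
grasp_force: 0.0
```

>>> play_rows --steps '[[[0, 0, 0, 0], [0, 0, 0, 0], [0, 0, 0, 0], [0, 0, 0, 0], [0, 0, 0, 0]]]' --gripper 0.0 --squeeze 90

```text
time: 4.0
ee_pos: [0.4136, 0.0858, 0.0052]
tcp_rot: [179.9, -0.0, 80.8]
wrist_force: [-0.8, 0.3, 0.1]
opening: 0.0257
grasp_force: 0.0
```

>>> play_rows --steps '[[[0, 0, 0, 0], [0, 0, 0, 0], [0, 0, 0, 0], [0, 0, 0, 0], [0, 0, 0, 0]]]'

```text
time: 4.42
ee_pos: [0.4136, 0.0859, 0.0054]
tcp_rot: [179.9, -0.0, 80.8]
wrist_force: [-1.7, -0.2, 5.7]
opening: 0.0179
grasp_force: 89.1
```

>>> play_rows --steps '[[[0, 0, -0.01, 0], [0, 0, -0.03, 0], [0, 0, -0.04, 0], [0, 0, -0.04, 0], [0, 0, -0.04, 0]]]'

```text
time: 4.83
ee_pos: [0.4124, 0.0858, 0.1667]
tcp_rot: [180.0, -0.0, 80.8]
wrist_force: [0.3, 0.7, -1.5]
opening: 0.0179
grasp_force: 88.3
```

>>> play_rows --steps '[[[0, 0, -0.04, 0], [0, 0, -0.04, 0], [0, 0, -0.03, 0], [0, 0, -0.02, 0.05], [0, 0, 0, 0.1]]]'

```text
time: 5.25
ee_pos: [0.4136, 0.086, 0.2995]
tcp_rot: [179.7, -0.2, 72.2]
wrist_force: [1.2, 0.7, -0.8]
opening: 0.0179
grasp_force: 88.4
```

>>> play_rows --steps '[[[0, 0, 0, 0.12], [0, 0, 0, 0.12], [0, 0, 0, 0.12], [0, 0, 0, 0.12], [0, 0, 0, 0.12]]]'

```text
time: 5.67
ee_pos: [0.4127, 0.0858, 0.295]
tcp_rot: [180.0, -0.0, 37.5]
wrist_force: [-1.0, -0.4, -1.1]
opening: 0.018
grasp_force: 88.4
```

>>> play_rows --steps '[[[0, 0, 0, 0.12], [0, 0, 0, 0.12], [0, 0, 0, 0.1], [0, 0, 0, 0.06], [0, 0, 0, 0]]]'

```text
time: 6.08
ee_pos: [0.4127, 0.0858, 0.2949]
tcp_rot: [-180.0, -0.0, 14.8]
wrist_force: [-0.6, -0.3, -0.9]
opening: 0.0178
grasp_force: 88.3
```

>>> play_rows --steps '[[[0.024, -0.02, 0, 0], [0.025, -0.022, 0, 0], [0.025, -0.022, 0, 0], [0.025, -0.022, 0, 0], [0.024, -0.02, 0, 0]]]'

```text
time: 6.5
ee_pos: [0.5154, 0.1816, 0.2956]
tcp_rot: [-178.1, -0.0, 18.7]
wrist_force: [0.8, -0.0, -1.1]
opening: 0.018
grasp_force: 88.5
```

>>> play_rows --steps '[[[0, 0, 0, 0], [0, 0, 0, 0], [0, 0, 0, 0], [0, 0, 0, 0], [0, 0, 0, 0]]]'

```text
time: 6.92
ee_pos: [0.514, 0.1802, 0.2961]
tcp_rot: [-178.2, -0.0, 18.4]
wrist_force: [-0.2, -0.0, -1.4]
opening: 0.018
grasp_force: 88.5
```

```bash
python3 - <<'E'
from h import *; from goto import to
import pickle
c=cam("wrist");s=cam("scene");t=cam("top")
for n,k in(("w3",c),("s3",s),("t3",t)): pickle.dump(k,open(n+".pkl","wb"))
a=cv2.resize(c["img"],(560,420));b=cv2.resize(t["img"][130:250,120:280],(240,180))
im=np.zeros((600,800,3),np.uint8);im[:420,:560]=a
im[:]=0;im[:480,:640]=c["img"]; z=cv2.resize(s["img"][170:290,130:250],(160*1,160));im[:160,640:]=z
im2=cv2.resize(t["img"][130:250,110:270],(640,480),interpolation=cv2.INTER_CUBIC)
cv2.imwrite("pics/w3.png",c["img"]);cv2.imwrite("pics/t3.png",im2)
to(.507,.219,.285,14.7);print(c["xyz"],c["attitude"])
E
```

```text
pose [0.5143 0.1803 0.2959] [-1.7816e+02 -4.0000e-02  1.8430e+01] t 7.0667 tool d 0.0054 -0.039 0.0109 turn 0.065
[0.58684184 0.19859509 0.43951741] [162.95078218   1.78653673 -71.56150954]
```

View pics/w3.png

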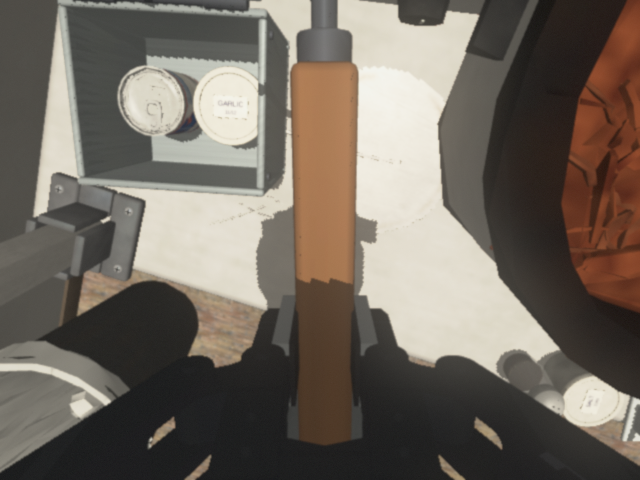

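View pics/t3.png

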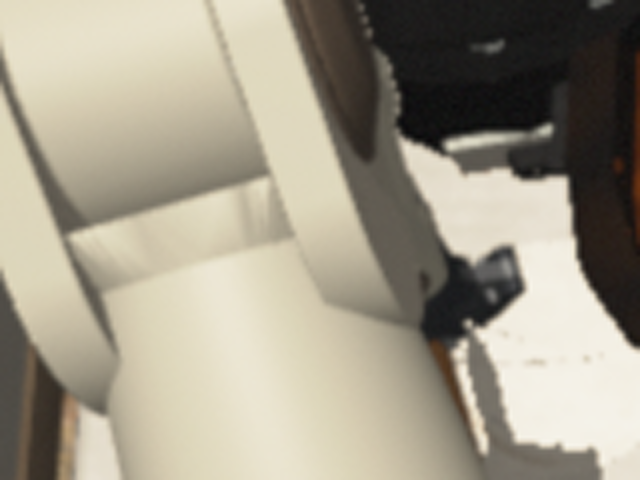

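The wrist view shows the pole held well, with the warmer box at upper left. The hook and the eye are out of frame above. In the top view the arm hides the flap. The tool has also tilted 1.8° and stopped short of its target, so I'll check why.

```bash
python3 - <<'E'
from h import *
import pickle
o=bot.get_obs()
for k in("q","qd","joint_efforts","wrist_force","torque"):print(k,np.round(o[k],2))
cv2.imwrite("pics/s3.png",bot.camera("scene")["img"])
E
```

```text
q [ 18.36   6.27  18.76 102.45   1.84 179.93]
qd [ 0.06  0.43  0.09 -0.09 -0.09  0.11]
joint_efforts [ 1.000e-02 -5.279e+01  4.579e+01 -2.000e-02  1.200e-01 -1.000e-02]
wrist_force [ 0.75  0.04 -1.29]
torque [-0.05  0.02  0.  ]
```

View pics/s3.png

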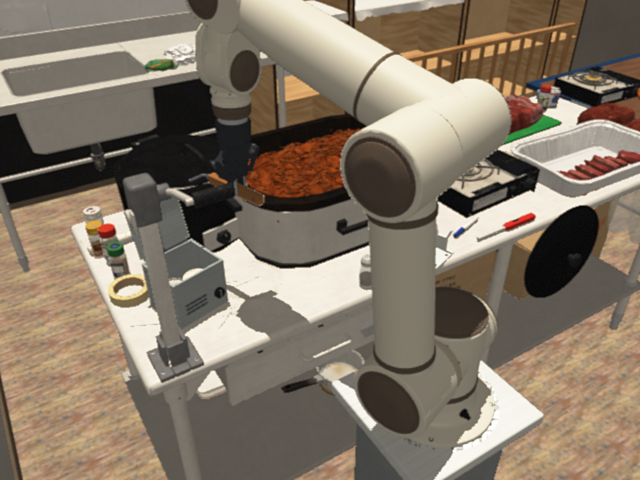

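Joint 6 is at its limit (yaw = q1 − q6 + 180), so I'll back off, rise, and unwind a full turn the other way.

>>> play_rows --steps '[[[-0.02, 0, -0.01, 0], [-0.035, 0, -0.02, 0], [0, 0, 0, -0.06], [0, 0, 0, -0.1], [0, 0, 0, -0.12]]]'

```text
time: 7.53
ee_pos: [0.4623, 0.1621, 0.3263]
tcp_rot: [-178.3, -0.6, 34.7]
wrist_force: [0.3, 0.3, -1.5]
opening: 0.0179
grasp_force: 88.5
```

>>> play_rows --steps '[[[0, 0, 0, -0.12], [0, 0, 0, -0.12], [0, 0, 0, -0.12], [0, 0, 0, -0.12], [0, 0, 0, -0.12]]]'

```text
time: 7.95
ee_pos: [0.4625, 0.1622, 0.3255]
tcp_rot: [-178.8, -1.4, 69.2]
wrist_force: [-0.4, -0.3, -1.1]
opening: 0.018
grasp_force: 88.5
```

>>> play_rows --steps '[[[0, 0, 0, -0.12], [0, 0, 0, -0.12], [0, 0, 0, -0.12], [0, 0, 0, -0.12], [0, 0, 0, -0.12]]]'

```text
time: 8.37
ee_pos: [0.4626, 0.1622, 0.3255]
tcp_rot: [-179.9, -1.8, 103.6]
wrist_force: [-0.7, -1.0, -0.5]
opening: 0.018
grasp_force: 88.5
```

>>> play_rows --steps '[[[0, 0, 0, -0.12], [0, 0, 0, -0.12], [0, 0, 0, -0.12], [0, 0, 0, -0.12], [0, 0, 0, -0.12]]]'

```text
time: 8.78
ee_pos: [0.4626, 0.1622, 0.3255]
tcp_rot: [179.1, -1.6, 138.0]
wrist_force: [-0.0, 0.2, -1.6]
opening: 0.018
grasp_force: 88.5
```

>>> play_rows --steps '[[[0, 0, 0, -0.12], [0, 0, 0, -0.12], [0, 0, 0, -0.12], [0, 0, 0, -0.12], [0, 0, 0, -0.12]]]'

```text
time: 9.2
ee_pos: [0.4626, 0.1622, 0.3255]
tcp_rot: [178.3, -0.8, 172.3]
wrist_force: [-0.4, 0.0, -1.8]
opening: 0.0182
grasp_force: 88.5
```

>>> play_rows --steps '[[[0, 0, 0, -0.12], [0, 0, 0, -0.12], [0, 0, 0, -0.12], [0, 0, 0, -0.12], [0, 0, 0, -0.12]]]'

```text
time: 9.62
ee_pos: [0.4626, 0.1622, 0.3255]
tcp_rot: [178.2, 0.3, -153.3]
wrist_force: [0.5, 0.2, -2.0]
opening: 0.0186
grasp_force: 88.5
```

>>> play_rows --steps '[[[0, 0, 0, -0.12], [0, 0, 0, -0.12], [0, 0, 0, -0.12], [0, 0, 0, -0.12], [0, 0, 0, -0.12]]]'

```text
time: 10.03
ee_pos: [0.4626, 0.1622, 0.3255]
tcp_rot: [178.7, 1.3, -118.9]
wrist_force: [0.1, 0.2, -0.6]
opening: 0.0177
grasp_force: 88.5
```

>>> play_rows --steps '[[[0, 0, 0, -0.12], [0, 0, 0, -0.12], [0, 0, 0, -0.12], [0, 0, 0, -0.12], [0, 0, 0, -0.12]]]'

```text
time: 10.45
ee_pos: [0.4626, 0.1622, 0.3255]
tcp_rot: [179.6, 1.8, -84.5]
wrist_force: [-1.1, -0.2, 0.1]
opening: 0.0178
grasp_force: 88.5
```

>>> play_rows --steps '[[[0, 0, 0, -0.12], [0, 0, 0, -0.12], [0, 0, 0, -0.12], [0, 0, 0, -0.12], [0, 0, 0, -0.12]]]'

```text
time: 10.87
ee_pos: [0.4626, 0.1622, 0.3255]
tcp_rot: [-179.3, 1.7, -50.1]
wrist_force: [-0.1, 0.2, -1.5]
opening: 0.0178
grasp_force: 88.5
```

>>> play_rows --steps '[[[0, 0, 0, -0.12], [0, 0, 0, -0.12], [0, 0, 0, -0.12], [0, 0, 0, -0.1], [0, 0, 0, -0.05]]]'

```text
time: 11.28
ee_pos: [0.4625, 0.1622, 0.3255]
tcp_rot: [-178.6, 1.2, -20.9]
wrist_force: [-0.2, -0.6, -1.8]
opening: 0.0181
grasp_force: 88.5
```

```bash
cat > goto.py <<'E'
from h import *
def to(x,y,z,yaw=None):
    o=bot.get_obs();M=R.from_euler('xyz',o["tcp_rot"],degrees=True).as_matrix();d=np.array([x,y,z])-o["ee_pos"]
    print("pose",o["ee_pos"].round(4),o["tcp_rot"].round(2),"t",round(o["time"],2),"tool d",(M.T@d).round(4),"turn",None if yaw is None else round(np.radians(o["tcp_rot"][2]-yaw),3),"q",o["q"].round(1))
E
python3 -c "
from goto import *
to(.507,.219,.28,14.7)"
```

```text
pose [0.4625 0.1622 0.3255] [-178.58    1.16  -20.93] t 11.28 tool d [ 0.0222 -0.0678  0.0468] turn -0.622 q [  18.3    0.    15.7  105.6    1.8 -140.8]
```

>>> play_rows --steps '[[[0.007, -0.02, 0.008, 0], [0.008, -0.024, 0.01, 0], [0.007, -0.024, 0.009, 0], [0, 0, 0, -0.1], [0, 0, 0, -0.1]]]'

```text
time: 11.7
ee_pos: [0.5078, 0.2193, 0.2981]
tcp_rot: [-178.4, 1.0, -9.5]
wrist_force: [0.6, -0.2, -1.3]
opening: 0.0179
grasp_force: 88.6
```

>>> play_rows --steps '[[[0, 0, 0, -0.11], [0, 0, 0, -0.11], [0, 0, 0, -0.11], [0, 0, 0, -0.09], [0, 0, 0, 0]]]'

```text
time: 12.12
ee_pos: [0.5075, 0.2184, 0.2997]
tcp_rot: [-178.2, 0.1, 14.5]
wrist_force: [-0.7, -0.2, -1.1]
opening: 0.0182
grasp_force: 88.6
```

```bash
python3 - <<'E'
from h import *; from goto import to
import pickle
to(.507,.219,.28,14.7)
t=pickle.load(open("top.pkl","rb"));g=cv2.cvtColor(t["img"],cv2.COLOR_BGR2GRAY)
print("cols",list(range(138,158)))
for r in range(138,172): print(r,*["%3d"%v for v in g[r,138:158]])
ctr=np.array([.5512,.3186]);w=np.radians(14.7);X=np.array([np.cos(w),np.sin(w)]);Y=np.array([-X[1],X[0]]);H=ctr+.068*X
for a in(1.7,1.75,1.8,1.85):
    e=lambda r,y,k:[*(H-(r*np.cos(a)+k*np.sin(a))*X+y*Y),.132+r*np.sin(a)-k*np.cos(a)]
    print(a,[np.round(proj(t,e(*q)),1) for q in((.131,.0705,0),(.131,0,0),(.131,-.0705,0),(.154,0,0),(.1755,0,0),(0,.0705,0),(0,-.0705,0))])
E
```

```text
pose [0.5075 0.2184 0.2997] [-1.7817e+02  1.3000e-01  1.4480e+01] t 12.12 tool d [-0.0003 -0.0001  0.0197] turn -0.004 q [  22.3    7.4   20.5  102.9    1.8 -172.1]
cols [138, 139, 140, 141, 142, 143, 144, 145, 146, 147, 148, 149, 150, 151, 152, 153, 154, 155, 156, 157]
138 101  84  72  85  93  97  99  95  81  71  88 104  99  83 120 180 206 221 228 230
139  99  81  77 100 111 107  97  93  79  67  84 104  99  75  72 115 159 194 221 229
140 100  83  73  90 107 114 111  96  70  71  91 105  96  66  53  83 127 160 201 227
141 103  91  75  75  83  97 106  98  75  85 101 105  91  57  47  69 106 133 160 198
142 108 101  88  77  73  77  81  85  86  99 106 102  80  49  44  65  95 113 119 131
143 114 104 100  94  88  85  82  87  97 103 104  89  63  46  47  64  91 101  97  93
144 136 109 104  98  91  95  88  84  89  94  90  68  47  43  50  70  93  96  88  82
145 177 132 104  96  93  97  89  78  64  69  65  48  42  46  60  83  95  89  83  81
146 212 182 128  88  83  88  91  78  54  48  47  41  45  54  75  92  94  85  81  80
147 220 217 185 128  87  85  91  77  52  44  45  45  54  72  90  94  89  
[... 1990 characters left out ...]
  82  83  87  85  85  86  85  86  82
1.7 [array([123.3, 171.1]), array([153.5, 164.4]), array([183.6, 157.7]), array([149.7, 160.1]), array([146., 156.]), array([145.6, 191.7]), array([199.1, 179.6])]
1.75 [array([122.9, 168.6]), array([153.2, 161.9]), array([183.2, 155.3]), array([149.3, 157.1]), array([145.5, 152.5]), array([145.6, 191.7]), array([199.1, 179.6])]
1.8 [array([122.7, 166.2]), array([152.8, 159.5]), array([182.8, 152.9]), array([148.9, 154.2]), array([145.1, 149.1]), array([145.6, 191.7]), array([199.1, 179.6])]
1.85 [array([122.5, 163.8]), array([152.6, 157.2]), array([182.5, 150.5]), array([148.6, 151.4]), array([144.7, 145.9]), array([145.6, 191.7]), array([199.1, 179.6])]
```

```bash
cat > plan.py <<'E'
from goto import *
w=np.radians(14.7);X=np.array([np.cos(w),np.sin(w),0]);Y=np.array([-X[1],X[0],0]);Z=np.array([0,0,1.])
Hh=np.array([.5512,.3186,0])+.068*X+[0,0,.132]+.001*Y
eye=lambda a:Hh-.154*np.cos(a)*X+.154*np.sin(a)*Z
B=np.array([.111,0,-.0066]);F=np.array([0,-1,0])
def pose():
    o=bot.get_obs();return o["ee_pos"],R.from_euler('xyz',o["tcp_rot"],degrees=True).as_matrix(),o
def need(target,s=.024):   # tool-frame shift to bring finger point s to target
    p,M,o=pose();return M.T@(target-(p+M@(B+s*F)))
E
python3 - <<'E'
from plan import *
p,M,o=pose();print("finger dir in warmer",[(M@F)@k for k in(X,Y,Z)])
e=eye(1.8);print(e,"pre",need(e-.065*Y).round(4),"in",need(e).round(4))
E
```

```text
finger dir in warmer [np.float64(0.003879165788741406), np.float64(0.9994800369700786), np.float64(0.03200949501434112)]
[0.6505643  0.34570158 0.28197254] pre [0.0596 0.0021 0.0246] in [ 0.0594 -0.0629  0.0267]
```

>>> play_rows --steps '[[[0.01, 0.0005, 0.005, 0], [0.018, 0.0005, 0.0075, 0], [0.018, 0.0005, 0.0075, 0], [0.0135, 0.0005, 0.005, 0], [0, 0, 0, 0]]]'

```text
time: 12.53
ee_pos: [0.5674, 0.2322, 0.2712]
tcp_rot: [-178.2, 0.3, 14.0]
wrist_force: [1.2, 0.5, -1.7]
opening: 0.0178
grasp_force: 88.6
```

```bash
python3 - <<'E'
from plan import *
import pickle
e=eye(1.8);print("in",need(e).round(4));to(.5,.2,.2,14.7)
s=cam("scene");t=cam("top")
z=lambda im,x,y,w,h,k:cv2.resize(im[y:y+h,x:x+w],None,fx=k,fy=k,interpolation=cv2.INTER_CUBIC)
print(proj(s,e),proj(t,e))
cv2.imwrite("pics/fin.png",np.hstack([z(s["img"],140,160,80,100,5),z(t["img"],110,110,80,100,5)]))
E
```

```text
in [-0.0029 -0.0662 -0.0019]
pose [0.5674 0.2322 0.2712] [-178.2     0.31   14.05] t 12.53 tool d [-0.0729  0.0171  0.0711] turn -0.011 q [  21.4   15.4   26.5  101.2    1.8 -172.6]
(np.float64(148.49075166513293), np.float64(191.12233555709727)) (np.float64(148.46843033396476), np.float64(154.33459622819362))
```

View pics/fin.png

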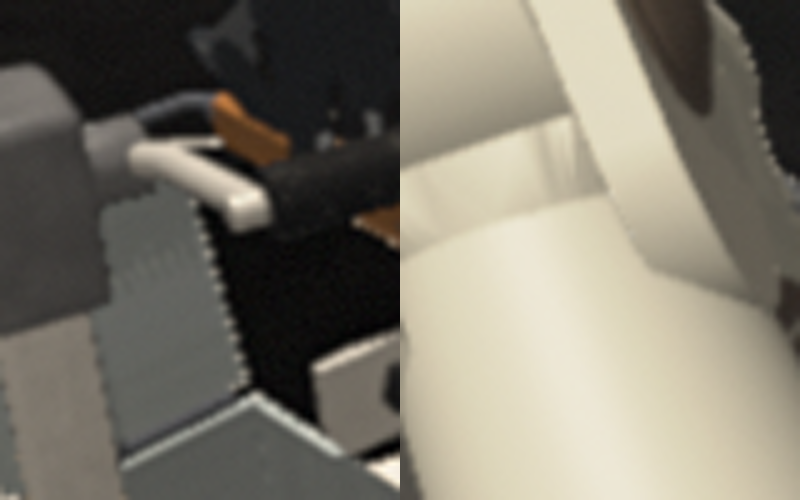

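The scene crop shows the handle's front end at about full-image (183,180), with the rod running left from it. The opener's head hides the eye, and the arm hides it in the top view. I'll check the pole's pose in the hand against the projected handle end.

```bash
python3 - <<'E'
from plan import *
s=cam("scene");p,M,o=pose()
for q in((-.025,0,0),(-.025,-.01,-.012),(-.025,.01,-.012),(-.025,-.01,.012),(0,0,0)): print(q,np.round(proj(s,p+M@(B+q)),1))
h=cv2.cvtColor(s["img"],cv2.COLOR_BGR2HSV)[170:200,175:205]
m=cv2.inRange(h,(4,110,60),(20,255,255))
for i,r in enumerate(m): print(170+i,''.join('#' if v else '.' for v in r))
g=cv2.cvtColor(s["img"],cv2.COLOR_BGR2GRAY)
for r in range(174,194): print(r,*["%3d"%v for v in g[r,164:190]])
print(need(eye(1.8)).round(4))
E
```

```text
(-0.025, 0, 0) [186.7 181.8]
(-0.025, -0.01, -0.012) [182.6 178.6]
(-0.025, 0.01, -0.012) [189.6 176. ]
(-0.025, -0.01, 0.012) [183.7 187.6]
(0, 0, 0) [180.6 178.4]
170 ..............................
171 ..............................
172 ..............................
173 ..............................
174 ..............................
175 ..............................
176 ..............................
177 ..............................
178 .........###..................
179 ........#####.................
180 ........######................
181 ........######................
182 ........#######...............
183 ........#########.............
184 ........###########...........
185 ........############..........
186 ........###############.......
187 ..........##############......
188 ...........############.......
189 ............###########.......
190 .............##########.......
191 ...............########.......
192 .................###..........
193 ..............................
194 ..............................
195 ..............................
196 .....................
[... 1600 characters left out ...]
03  93  73  64  61  61  61
188 103 104 115 133 150 148 139 137 140 147 164 167 158 154 149 146 145 153 174 164 133  90  62  59  62  62
189  99 110 148 181 196 198 198 200 202 204 208 197 171 143 118  98  87  87  98  93  74  50  41  53  60  63
190  97 119 163 184 189 191 194 199 205 209 213 209 193 157 117  75  41  20  16  15  14  18  19  31  43  57
191  91 111 146 159 163 168 171 178 185 193 202 207 209 203 188 153 114  71  36  20  14  14  17  20  23  32
192  83  94 122 133 137 140 146 157 166 177 185 194 203 209 212 207 192 153 113  71  39  21  17  18  16  17
193  72  79  99 110 112 115 120 129 142 155 167 177 185 196 205 213 214 206 188 150 113  73  38  19  11   5
[-0.0006 -0.0657  0.0013]
```

The projection matches within a pixel, with the bend at (181,178) and the finger running left from it. Inserting now.

>>> play_rows --steps '[[[0, -0.013, 0, 0], [0, -0.013, 0, 0], [0, -0.013, 0, 0], [0, -0.013, 0, 0], [0, -0.0135, 0, 0]]]'

```text
time: 13.1
ee_pos: [0.5487, 0.2972, 0.2769]
tcp_rot: [-178.2, 0.1, 14.3]
wrist_force: [-0.4, 0.3, -1.5]
opening: 0.0181
grasp_force: 88.6
```

>>> play_rows --steps '[[[0, 0, 0, 0], [0, 0, 0, 0], [0, 0, 0, 0], [0, 0, 0, 0], [0, 0, 0, 0]]]'

```text
time: 13.52
ee_pos: [0.5495, 0.2951, 0.2764]
tcp_rot: [-178.2, 0.1, 14.2]
wrist_force: [-0.2, -0.1, -1.5]
opening: 0.0183
grasp_force: 88.6
```

```bash
python3 - <<'E'
from plan import *
print(need(eye(1.8)).round(4));p,M,o=pose();print(o["wrist_force"],o["torque"],p,o["tcp_rot"],o["q"].round(1))
# plan: finger centre path on circle (offset radially +0, world) from 1.8 to 0, in tool rows
N=40;A=np.linspace(1.8,0,N+1)
D=[M.T@(eye(A[i+1])-eye(A[i])) for i in range(N)]
for i in range(0,N,5):print(round(A[i],2),[[round(float(v),4) for v in d] for d in D[i:i+5]])
E
```

```text
[-0.0006 -0.0005  0.0016]
[-0.16288339 -0.05643108 -1.46585998] [-0.05359679  0.04548237 -0.00104705] [0.5495415  0.29505267 0.27644729] [-1.78175991e+02  1.47729493e-01  1.42159520e+01] [  27.4   16.9   28.9  101.8    1.8 -166.8]
1.8 [[-0.0068, 0.0, -0.0014], [-0.0068, 0.0, -0.0011], [-0.0069, 0.0, -0.0008], [-0.0069, 0.0, -0.0005], [-0.0069, 0.0001, -0.0002]]
1.58 [[-0.0069, 0.0001, 0.0001], [-0.0069, 0.0001, 0.0005], [-0.0069, 0.0001, 0.0008], [-0.0068, 0.0001, 0.0011], [-0.0068, 0.0001, 0.0014]]
1.35 [[-0.0067, 0.0001, 0.0017], [-0.0066, 0.0001, 0.002], [-0.0065, 0.0001, 0.0023], [-0.0064, 0.0001, 0.0026], [-0.0063, 0.0001, 0.0029]]
1.12 [[-0.0062, 0.0002, 0.0031], [-0.006, 0.0002, 0.0034], [-0.0059, 0.0002, 0.0037], [-0.0057, 0.0002, 0.0039], [-0.0055, 0.0002, 0.0042]]
0.9 [[-0.0053, 0.0002, 0.0044], [-0.0051, 0.0002, 0.0047], [-0.0049, 0.0002, 0.0049], [-0.0047, 0.0002, 0.0051], [-0.0044, 0.0002, 0.0053]]
0.68 [[-0.0042, 0.0002, 0.0055], [-0.0039, 0.0002, 0.0057], [-0.0037, 0.0002, 0.0059], [-0.0034, 0.0002, 0.006], [-0.0031, 0.0002, 0.0062]]
0.45 [[-0.0029, 0.0002, 0.0063], [-0.0026, 0.0002, 0.0064], [-0.0023, 0.0002, 0.0065], [-0.002, 0.0002, 0.0066], [-0.0017, 0.0002, 0.0067]]
0.23 [[-0.0014, 0.0002, 0.0068], [-0.0011, 0.0002, 0.0068], [-0.0008, 0.0002, 0.0069], [-0.0004, 0.0002, 0.0069], [-0.0001, 0.0002, 0.0069]]
```

>>> play_rows --steps '[[[-0.0068, 0, -0.0014, 0], [-0.0068, 0, -0.0011, 0], [-0.0069, 0, -0.0008, 0], [-0.0069, 0, -0.0005, 0], [-0.0069, 0, -0.0002, 0]]]'

```text
time: 13.93
ee_pos: [0.5154, 0.2866, 0.2809]
tcp_rot: [-178.2, 0.1, 14.2]
wrist_force: [0.3, 0.4, -2.0]
opening: 0.0182
grasp_force: 88.6
```

>>> play_rows --steps '[[[-0.0069, 0, 0.0001, 0], [-0.0069, 0, 0.0005, 0], [-0.0069, 0, 0.0008, 0], [-0.0068, 0, 0.0011, 0], [-0.0068, 0, 0.0014, 0]]]'

```text
time: 14.35
ee_pos: [0.4822, 0.2784, 0.2766]
tcp_rot: [-178.2, 0.1, 14.3]
wrist_force: [0.4, -0.5, -1.5]
opening: 0.0177
grasp_force: 88.6
```

```bash
python3 - <<'E'
from plan import *
print(need(eye(1.35)).round(4));p,M,o=pose();print(o["wrist_force"],p)
s=cam("scene");import pickle;s0=pickle.load(open("scene.pkl","rb"))
d=cv2.absdiff(s["img"],s0["img"]).max(2)[185:260,150:200]>25
for i in range(0,75,3):print(185+i,''.join('#' if v else '.' for v in d[i]))
for a in(1.8,1.6,1.45,1.35,1.25):
    q=lambda r,y:Hh-r*np.cos(a)*X+r*np.sin(a)*Z+y*Y
    print(a,np.round(proj(s,q(.131,-.0705)),1),np.round(proj(s,q(.06,-.0705)),1))
g=cv2.cvtColor(s["img"],cv2.COLOR_BGR2GRAY)
for r in range(195,240,3): print(r,*["%3d"%v for v in g[r,160:205]])
E
```

```text
[0.     0.0006 0.0015]
[ 0.44385291 -0.46556565 -1.52834739] [0.48221077 0.27843143 0.27664778]
185 ......................############......#####.....
188 ........................###########..###..........
191 ..................................#...............
194 .......................................#..........
197 ..................................................
200 ..............#####.####..#####...................
203 ..........##.####.########.#######................
206 ...........#####.####......###########...........#
209 ...............................############....###
212 .................................##########.....##
215 ..................................##########....##
218 ...................................#####...##...##
221 ..................................#.####.......###
224 ..................................##.###..........
227 ...................................##.##..........
230 ......................................##..........
233 .......................................##.........
236 ....................................######........
239 ..........
[... 2593 characters left out ...]
  86  86  86  86  87  87  85  86  86  85  85  86  86  85  85  85  85  84  83  85  81  52  18  11  11  15  11  15  13  14  15  14  12  10  12  11   9
231  86  85  87  87  88  88  86  86  86  86  85  86  84  85  86  85  85  85  84  84  84  84  83  82  84  84  85  88  82  53  18  10  14  12  12  13  14  13  13  10  11  10  12  35  71
234  96  88  87  86  86  86  85  87  86  85  85  86  85  84  84  83  83  83  84  83  85  84  85  83  84  83  83  83 101 132  98  38   9  10  14  13  14  11  12  14  10  23  74 131 142
237  94  82  85  86  86  86  86  84  85  82  83  83  83  84  84  83  84  83  84  85  83  82  84  86  84  83  79  75  60  61  46  27  14   5  11  10  13  13   9  13  10   9  42  92 111
```

The flap followed the hook: its edge now stands at about 1.4 rad. Continuing down the arc.

>>> play_rows --steps '[[[-0.0067, 0, 0.0017, 0], [-0.0066, 0, 0.002, 0], [-0.0065, 0, 0.0023, 0], [-0.0064, 0, 0.0026, 0], [-0.0063, 0, 0.0029, 0]]]'

```text
time: 14.82
ee_pos: [0.4507, 0.2707, 0.265]
tcp_rot: [-178.2, 0.1, 14.2]
wrist_force: [0.9, 0.3, -1.6]
opening: 0.0179
grasp_force: 88.6
```

>>> play_rows --steps '[[[-0.0062, 0.0002, 0.0031, 0], [-0.006, 0.0002, 0.0034, 0], [-0.0059, 0.0002, 0.0037, 0], [-0.0057, 0.0002, 0.0039, 0], [-0.0055, 0.0002, 0.0042, 0]]]'

```text
time: 15.23
ee_pos: [0.4223, 0.2631, 0.2466]
tcp_rot: [-178.2, 0.2, 14.3]
wrist_force: [-0.4, -0.6, -1.8]
opening: 0.0181
grasp_force: 88.6
```

>>> play_rows --steps '[[[-0.0053, 0.0002, 0.0044, 0], [-0.0051, 0.0002, 0.0047, 0], [-0.0049, 0.0002, 0.0049, 0], [-0.0047, 0.0002, 0.0051, 0], [-0.0044, 0.0002, 0.0053, 0]]]'

```text
time: 15.65
ee_pos: [0.3988, 0.2569, 0.2221]
tcp_rot: [-178.2, 0.2, 14.2]
wrist_force: [0.3, -0.3, -1.8]
opening: 0.0178
grasp_force: 88.6
```

```bash
python3 - <<'E'
from plan import *
print(need(eye(.675)).round(4));p,M,o=pose();print(o["wrist_force"],o["torque"],p,o["q"].round(1),o["joint_efforts"].round(1))
E
```

```text
[-0.0004  0.0009  0.0009]
[ 0.30616062 -0.27094268 -1.75297189] [-0.04890366  0.14680804  0.0641958 ] [0.39882126 0.25689556 0.22212142] [  31.7   -6.    -1.8   93.7    1.8 -162.5] [ -0.3 -39.8  48.9   0.1   0.1  -0. ]
```

The added torque shows the flap's weight is hanging on the hook. Continuing.

>>> play_rows --steps '[[[-0.0042, 0.0002, 0.0055, 0], [-0.0039, 0.0002, 0.0057, 0], [-0.0037, 0.0002, 0.0059, 0], [-0.0034, 0.0002, 0.006, 0], [-0.0031, 0.0002, 0.0062, 0]]]'

```text
time: 16.07
ee_pos: [0.3812, 0.2524, 0.1928]
tcp_rot: [-178.2, 0.1, 14.3]
wrist_force: [-0.3, 0.0, -1.3]
opening: 0.0176
grasp_force: 88.6
```

>>> play_rows --steps '[[[-0.0029, 0.0002, 0.0063, 0], [-0.0026, 0.0002, 0.0064, 0], [-0.0023, 0.0002, 0.0065, 0], [-0.002, 0.0002, 0.0066, 0], [-0.0017, 0.0002, 0.0067, 0]]]'

```text
time: 16.48
ee_pos: [0.3701, 0.2496, 0.1602]
tcp_rot: [-178.2, 0.1, 14.3]
wrist_force: [-1.3, -0.5, -1.7]
opening: 0.0181
grasp_force: 88.6
```

>>> play_rows --steps '[[[-0.0014, 0.0002, 0.0068, 0], [-0.0011, 0.0002, 0.0068, 0], [-0.0008, 0.0002, 0.0069, 0], [-0.0004, 0.0002, 0.0069, 0], [-0.0001, 0.0002, 0.0069, 0]]]'

```text
time: 16.9
ee_pos: [0.3666, 0.2489, 0.126]
tcp_rot: [-178.2, 0.1, 14.3]
wrist_force: [-0.8, -0.3, -1.7]
opening: 0.0177
grasp_force: 88.6
```

>>> play_rows --steps '[[[0, 0, 0, 0], [0, 0, 0, 0], [0, 0, 0, 0], [0, 0, 0, 0], [0, 0, 0, 0]]]'

```text
time: 17.32
ee_pos: [0.3667, 0.2489, 0.127]
tcp_rot: [-178.2, 0.1, 14.2]
wrist_force: [-0.7, 0.1, -1.6]
opening: 0.0182
grasp_force: 88.6
```

```bash
python3 - <<'E'
from plan import *
print(need(eye(0)).round(4));p,M,o=pose();print(o["wrist_force"],o["torque"],p,o["q"].round(1),o["joint_efforts"].round(1))
s=cam("scene");g=cv2.cvtColor(s["img"],cv2.COLOR_BGR2GRAY)
for a in(0,.1,.2):
    q=lambda r,y:Hh-r*np.cos(a)*X+r*np.sin(a)*Z+y*Y
    print(a,np.round(proj(s,q(.131,-.0705)),1),np.round(proj(s,q(.07,-.0705)),1),np.round(proj(s,q(.131,-.02)),1))
for r in range(228,275,2): print(r,*["%3d"%v for v in g[r,190:230]])
E
```

```text
[-0.0011  0.0014  0.0022]
[-0.74213966  0.08512356 -1.56786392] [-0.02657342  0.00169755  0.01166616] [0.36672713 0.248938   0.12703348] [  33.   -11.   -16.8   83.7    1.8 -161.2] [ -0.  -35.5  47.8  -0.1   0.1  -0. ]
0 [223.4 258.8] [207.7 248.7] [206.3 268.1]
0.1 [222.7 254.3] [207.3 246.3] [205.5 263.5]
0.2 [221.6 249.5] [206.7 243.8] [204.4 258.7]
228  14  11  14  12  14  11  12  13  13  13  10   8  10  12  12   9   3   4  13  31  53  71 108 131 139 163 155 127 116 112 105  85  54  39  42  45  43  44  44  45
230  10   9  13  10  13  11  10  15  12  11   9   9   3   9  15  31  66 108 146 182 196 190 172 146 123 108 103 106 107 108  98  67  35  28  52  67  67  56  48  45
232  14  10  14  12   7  11  10  12  12  11   9  13  50 104 145 181 188 177 162 134 115 105 102 104 105 106 107  99  84  71  64  79  58  28  32  56  77  89  91  89
234  10   8  10  14  13  11  11  15  10   9  12  20  70 122 134 121 107 101 102 103 103 105 105 105 107 107 100  66  33  29  60  99  76  37  22  22  29  43  60  79
236  25  15   6   6  12  10  10  13  10  12   6   8  43  89 104 105 104 104 104 105 104 1
[... 2490 characters left out ...]
  85  80  66  53  48  49  49  45  44  51  39
268 190 189 190 191 192 193 193 190 177 148 111 101 103 103  96 100 126 121  99  87  81  80  81  82  77  67  57  55  53  57  52  49  49  49  48  46  53 119 191 163
270 192 191 189 190 185 185 158 118  76  48  41  45  60  77  93  96  85  77  82  86  90  92  92  85  56  43  61  84  83  72  62  49  44  45  46  45  51 118 191 167
272 179 181 178 167 146 117  81  59  47  41  41  53  70  67  63  71  79  79  82  78  75  75  76  77  61  45  51  70  82  77  61  38  26  25  32  36  40  83 170 211
274 158 141 135 123 116 125 101  68  51  56  78  86  88  67  46  46  64  74  75  67  74  78  76  70  68  68  60  48  45  38  27  23  26  23  24  24  26  42 118 208
```

The flap edge in the scene pixels matches angle 0, and the hanging torque has gone. I'll centre the finger in the eye and pull it out along its axis.

>>> play_rows --steps '[[[-0.001, 0, 0.002, 0], [0, 0.01, 0, 0], [0, 0.015, 0, 0], [0, 0.015, 0, 0], [0, 0.015, 0, 0]]]'

```text
time: 17.78
ee_pos: [0.379, 0.1943, 0.1228]
tcp_rot: [-178.2, 0.2, 14.3]
wrist_force: [1.0, -0.6, -0.5]
opening: 0.0181
grasp_force: 88.6
```

>>> play_rows --steps '[[[0, 0.015, 0, 0], [-0.01, 0.005, 0, 0], [-0.02, 0, -0.005, 0], [-0.01, 0, -0.03, 0], [0, 0, -0.04, 0]]]'

```text
time: 18.2
ee_pos: [0.343, 0.162, 0.1957]
tcp_rot: [-178.2, 0.5, 14.2]
wrist_force: [1.3, 0.3, -0.2]
opening: 0.0181
grasp_force: 88.6
```

>>> play_rows --steps '[[[0, 0, -0.04, 0], [0, 0, -0.03, 0], [0, 0, 0, 0.08], [0, 0, 0, 0.12], [0, 0, 0, 0.12]]]'

```text
time: 18.62
ee_pos: [0.3469, 0.1613, 0.2679]
tcp_rot: [-178.3, 0.7, -4.4]
wrist_force: [-0.5, 1.3, -1.7]
opening: 0.0179
grasp_force: 88.7
```

```bash
python3 - <<'E'
from plan import *
to(.35,-.30,.27,-70.7)
s=cam("scene");g=cv2.cvtColor(s["img"],cv2.COLOR_BGR2GRAY)
for r in range(248,268,4): print(r,*["%3d"%v for v in g[r,195:230]])
E
```

```text
pose [0.3469 0.1613 0.2679] [-178.29    0.66   -4.41] t 18.62 tool d [ 0.0385  0.4594 -0.0163] turn 1.157 q [  23.6  -16.8   -5.8  100.8    1.8 -152. ]
248 199 199 199 198 198 199 200 201 203 205 205 199 166 127 111 111 112 113 110 103  82  57  37  23   9   3   7  28  66 146 223 241 243 241 239
252 199 200 202 202 201 200 200 200 200 201 202 202 202 203 205 205 200 191 150 121 130 162 219 238 238 242 242 240 239 239 239 240 240 240 240
256 200 202 202 204 203 202 203 202 202 202 201 200 200 201 201 201 201 202 200 202 201 203 208 218 223 222 232 239 241 240 239 239 239 240 240
260 203 203 203 202 202 199 200 201 201 200 200 200 202 201 203 203 205 206 202 191 178 155 133 113 108 106 120 142 199 236 240 240 240 239 239
264 202 202 203 201 202 204 203 202 200 201 195 197 190 176 158 135 124 116 104 115 117 103  91  86  87  88  86  93 153 230 242 241 240 239 240
```

>>> play_rows --steps '[[[0, 0, 0, 0.12], [0, 0, 0, 0.12], [0, 0, 0, 0.12], [0, 0, 0, 0.12], [0, 0, 0, 0.12]]]'

```text
time: 19.08
ee_pos: [0.3466, 0.1613, 0.2671]
tcp_rot: [-179.0, 1.5, -38.6]
wrist_force: [0.2, -0.2, -1.2]
opening: 0.018
grasp_force: 88.7
```

>>> play_rows --steps '[[[0, 0, 0, 0.12], [0, 0, 0, 0.12], [0, 0, 0, 0.12], [0, 0, 0, 0.12], [0, 0, 0, 0.05]]]'

```text
time: 19.5
ee_pos: [0.3466, 0.1613, 0.2672]
tcp_rot: [-179.9, 1.8, -69.0]
wrist_force: [0.3, -0.5, -1.7]
opening: 0.0183
grasp_force: 88.7
```

>>> play_rows --steps '[[[0, 0, 0, 0], [0, 0, 0, 0], [0, 0, 0, 0], [0, 0, 0, 0], [0, 0, 0, 0]]]'

```text
time: 19.92
ee_pos: [0.3467, 0.1616, 0.2672]
tcp_rot: [-179.9, 1.8, -68.7]
wrist_force: [0.7, -0.0, -1.2]
opening: 0.0179
grasp_force: 88.7
```

```bash
python3 - <<'E'
from plan import *
w=np.radians(-70.7);r=np.array([.380,-.3212]);u=np.array([np.cos(w),np.sin(w)])
g=r-.016*u;print(g);to(*g,.27,-70.7)
E
```

```text
[ 0.37471177 -0.30609918]
pose [0.3467 0.1616 0.2672] [-179.92    1.83  -68.75] t 19.92 tool d [ 0.4458  0.1434 -0.0172] turn 0.034 q [ 23.6 -16.8  -5.8 100.8   1.8 -87.6]
```

>>> play_rows --steps '[[[0.015, 0.005, -0.001, 0.034], [0.03, 0.0097, -0.001, 0], [0.03, 0.0097, -0.001, 0], [0.031, 0.0097, -0.001, 0], [0.031, 0.0097, -0.001, 0]]]'

```text
time: 20.33
ee_pos: [0.3507, 0.0166, 0.268]
tcp_rot: [-180.0, 1.8, -70.7]
wrist_force: [1.2, -0.2, -1.3]
opening: 0.0181
grasp_force: 88.7
```

>>> play_rows --steps '[[[0.031, 0.0097, -0.001, 0], [0.031, 0.0097, -0.001, 0], [0.031, 0.0097, -0.001, 0], [0.031, 0.0097, -0.001, 0], [0.031, 0.0097, -0.001, 0]]]'

```text
time: 20.75
ee_pos: [0.3559, -0.1462, 0.268]
tcp_rot: [-180.0, 1.8, -70.7]
wrist_force: [1.2, 0.3, -1.2]
opening: 0.0181
grasp_force: 88.7
```

>>> play_rows --steps '[[[0.031, 0.0097, -0.001, 0], [0.031, 0.0097, -0.001, 0], [0.03, 0.009, -0.001, 0], [0.02, 0.006, -0.001, 0], [0.01, 0.003, 0, 0]]]'

```text
time: 21.17
ee_pos: [0.3609, -0.2744, 0.2674]
tcp_rot: [180.0, 1.9, -70.8]
wrist_force: [-0.0, -0.1, -1.7]
opening: 0.0183
grasp_force: 88.7
```

>>> play_rows --steps '[[[0, 0, 0, 0], [0, 0, 0, 0], [0, 0, 0, 0], [0, 0, 0, 0], [0, 0, 0, 0]]]'

```text
time: 21.58
ee_pos: [0.3613, -0.2712, 0.2683]
tcp_rot: [-180.0, 1.8, -70.7]
wrist_force: [-0.8, 0.5, -0.6]
opening: 0.018
grasp_force: 88.7
```

```bash
python3 - <<'E'
from plan import *
g=(.3747,-.3061);to(*g,.15,-70.7);to(*g,.060,-70.7)
p,M,o=pose()
# pole points in rest frame if TCP were at g
c=cam("wrist");cv2.imwrite("pics/w9.png",c["img"])
h=cv2.cvtColor(c["img"],cv2.COLOR_BGR2HSV);m=cv2.inRange(h,(4,110,50),(20,255,255))
k=max(cv2.findContours(m[:430],0,2)[0],key=cv2.contourArea);print(cv2.boundingRect(k))
for r in(70,100,150,200,260,300):
    x=np.where(m[r])[0];x=x[(x>250)&(x<400)];print(r,x.min() if len(x) else 0,x.max() if len(x) else 0)
# predicted handle top front corners
print([np.round(proj(c,p+M@(B+np.array(q))),1) for q in((-.025,-.01,-.012),(-.025,.01,-.012),(-.08,-.01,-.012),(-.08,.01,-.012))])
E
```

```text
pose [ 0.3613 -0.2712  0.2683] [-179.96    1.81  -70.69] t 21.58 tool d [ 0.0411 -0.0011  0.1171] turn 0.0 q [ -37.5   -5.9    3.4  100.8    1.  -146.9]
pose [ 0.3613 -0.2712  0.2683] [-179.96    1.81  -70.69] t 21.58 tool d [ 0.0439 -0.001   0.207 ] turn 0.0 q [ -37.5   -5.9    3.4  100.8    1.  -146.9]
(292, 63, 65, 367)
70 293 356
100 293 356
150 294 355
200 295 354
260 329 352
300 319 351
[array([288.9,  78.2]), array([358.9,  78.2]), array([293.2, 259.6]), array([354.7, 259.6])]
```

>>> play_rows --steps '[[[0.012, 0, 0.01, 0], [0.012, 0, 0.025, 0], [0.012, 0, 0.035, 0], [0.0065, 0, 0.04, 0], [0, 0, 0.035, 0]]]'

```text
time: 22.05
ee_pos: [0.3737, -0.3087, 0.1186]
tcp_rot: [180.0, 1.8, -70.8]
wrist_force: [0.8, -0.3, -1.3]
opening: 0.0183
grasp_force: 88.7
```

>>> play_rows --steps '[[[0, 0, 0.015, 0], [0, 0, 0.005, 0], [0, 0, 0, 0], [0, 0, 0, 0], [0, 0, 0, 0]]]'

```text
time: 22.47
ee_pos: [0.3742, -0.3079, 0.1034]
tcp_rot: [-179.9, 1.7, -70.8]
wrist_force: [0.2, -0.3, -1.2]
opening: 0.0176
grasp_force: 88.7
```

```bash
python3 - <<'E'
from plan import *
to(.3747,-.3061,.056,-70.7);p,M,o=pose();print(o["wrist_force"])
c=cam("wrist");s=cam("scene")
w=np.radians(109.3);u=np.array([np.cos(w),np.sin(w),0]);v=np.array([-u[1],u[0],0]);r=np.array([.380,-.3212,0])
P=p+M@(B-[.095,0,0]);d=P-r;print("pole centre in rest x,y,z",d@u,d@v,P[2])
# hook rod and far saddle tips in the wrist image
print([np.round(proj(c,r-.05*u+k*v+[0,0,.078]),1) for k in(.023,-.023)],[np.round(proj(c,p+M@(B+np.array(q))),1) for q in((-.025,-.01,-.012),(-.025,.01,-.012),(0,0,0))])
h=cv2.cvtColor(c["img"],cv2.COLOR_BGR2HSV);g=cv2.cvtColor(c["img"],cv2.COLOR_BGR2GRAY)
cv2.imwrite("pics/w10.png",c["img"])
for q in range(60,200,10): print(q,*["%3d"%a for a in g[q,230:420:6]])
E
```

```text
pose [ 0.3742 -0.3079  0.1034] [-179.91    1.7   -70.77] t 22.47 tool d [-0.0001 -0.001   0.0474] turn -0.001 q [ -40.    -3.1  -12.3   82.3    0.9 -149.3]
[ 0.16066644 -0.30942791 -1.22681028]
pole centre in rest x,y,z -0.0016857361092317055 0.0011365274931171 0.10948624764128373
[array([378.9, 142.9]), array([263.6, 143. ])] [array([288.8,  78.3]), array([358.9,  78.3]), array([323.9,  -9. ])]
60 211 211 209 210 210 207 207 207 207 206 207 181  88  93  97 101 103  95  89  81  74 124 207 205 208 207 206 203 202 201 203 205
70 211 211 211 211 210 208 208 208 208 206 164 121 128 127 124 123 122 121 122 123 119 102 205 207 210 207 205 202 202 202 204 204
80 212 210 210 209 208 209 210 211 209 208 131 122 130 129 127 125 124 124 124 126 117 100 122 207 208 206 204 203 204 204 204 203
90 210 209 211 210 209 209 210 210 208 209 145 122 129 129 126 125 124 123 123 126 121  97 110 209 207 205 205 204 204 206 204 201
100 211 210 210 210 210 210 210 209 207 211 164 122 130 128 126 124 124 124 123 124 115  95 110 125 205 206 205 206 207 206 203 192
110 210 210 211 212 208 216 214 214 214 211 1
[... 442 characters left out ...]
 110 143 146 199 199 186 199 181 158 137
150 209 208 211 211 207 208 119 130 202 230 234 118 130 126 126 124 123 124 122 123 113  88 106 131 141 214 192 194 185 164 131 147
160 210 209 210 210 211 228 229 166 233 231 234 118 129 126 126 124 122 123 122 122 112  90 114 226 197 226 173 107 102 100 149 134
170 210 209 209 209 211 224 153 114 158 230 233 117 128 127 126 124 123 122 121 121 111  92 113 100  67 109 102 102  99 147 151 140
180 208 208 208 209 210 215 229 232 232 229 233 117 128 126 124 123 123 122 121 122  94  93 115 114 112 112 102  99 112 148 142 130
190 206 205 206 209 211 206 229 232 230 229 233 115 127 126 124 123 122 121 120 121 108  94 114 112 112 112 100  93 131 140 122 133
```

>>> play_rows --steps '[[[0, -0.001, 0.008, 0], [0, 0, 0.01, 0], [0, 0, 0.01, 0], [0, 0, 0.007, 0], [0, 0, 0.003, 0]]]'

```text
time: 22.98
ee_pos: [0.3732, -0.3051, 0.0617]
tcp_rot: [179.9, 2.0, -70.8]
wrist_force: [-0.5, -0.0, -1.7]
opening: 0.0182
grasp_force: 88.7
```

>>> play_rows --steps '[[[0, 0, 0.002, 0], [0, 0, 0.001, 0], [0, 0, 0.001, 0], [0, 0, 0, 0], [0, 0, 0, 0]]]'

```text
time: 23.4
ee_pos: [0.3741, -0.3058, 0.06]
tcp_rot: [-180.0, 1.8, -70.8]
wrist_force: [1.0, -0.0, -1.7]
opening: 0.0182
grasp_force: 88.7
```

>>> play_rows --steps '[[[0, 0, 0.001, 0], [0, 0, 0.001, 0], [0, 0, 0, 0], [0, 0, 0, 0], [0, 0, 0, 0]]]'

```text
time: 23.82
ee_pos: [0.3739, -0.3056, 0.0577]
tcp_rot: [-180.0, 1.8, -70.8]
wrist_force: [0.1, -0.1, -1.6]
opening: 0.0181
grasp_force: 88.7
```

Still no contact, so I'll lower in 1 mm steps.

>>> play_rows --steps '[[[0, 0, 0.001, 0], [0, 0, 0.001, 0], [0, 0, 0, 0], [0, 0, 0, 0], [0, 0, 0, 0]]]'

```text
time: 24.23
ee_pos: [0.374, -0.3054, 0.0567]
tcp_rot: [-180.0, 1.8, -70.8]
wrist_force: [-2.8, 4.0, 8.5]
opening: 0.0182
grasp_force: 90.0
```

>>> play_rows --steps '[[[0, 0, 0.001, 0], [0, 0, 0, 0], [0, 0, 0, 0], [0, 0, 0, 0], [0, 0, 0, 0]]]'

```text
time: 24.65
ee_pos: [0.374, -0.3053, 0.0562]
tcp_rot: [-179.9, 1.8, -70.8]
wrist_force: [-4.7, 6.2, 13.4]
opening: 0.0183
grasp_force: 90.7
```

Contact is as predicted. Releasing, then rising.

>>> play_rows --steps '[[[0, 0, 0, 0], [0, 0, 0, 0], [0, 0, 0, 0], [0, 0, 0, 0], [0, 0, 0, 0]]]' --gripper 0.06

```text
time: 25.07
ee_pos: [0.3738, -0.3055, 0.0545]
tcp_rot: [-180.0, 1.9, -70.8]
wrist_force: [-0.5, -0.3, -0.3]
opening: 0.06
grasp_force: 0.0
```

>>> play_rows --steps '[[[0, 0, -0.005, 0], [0, 0, -0.01, 0], [0, 0, -0.02, 0], [0, 0, -0.04, 0], [0, 0, -0.04, 0]]]'

```text
time: 25.48
ee_pos: [0.3743, -0.3084, 0.1709]
tcp_rot: [180.0, 1.9, -70.8]
wrist_force: [1.0, -1.5, 0.5]
opening: 0.0598
grasp_force: 0.0
```

>>> play_rows --steps '[[[-0.02, 0, -0.04, 0], [-0.03, 0, -0.04, 0], [-0.03, 0, -0.02, 0], [-0.02, 0, 0, 0], [0, 0, 0, 0]]]'

```text
time: 25.9
ee_pos: [0.3446, -0.2214, 0.2667]
tcp_rot: [-179.8, 1.6, -70.7]
wrist_force: [-0.6, 0.5, 0.1]
opening: 0.06
grasp_force: 0.0
```

>>> play_rows --steps '[[[0, 0, 0, 0], [0, 0, 0, 0], [0, 0, 0, 0], [0, 0, 0, 0], [0, 0, 0, 0]]]'

```text
time: 26.32
ee_pos: [0.3452, -0.2237, 0.2626]
tcp_rot: [180.0, 1.9, -70.8]
wrist_force: [-0.5, -0.5, -0.7]
opening: 0.0598
grasp_force: 0.0
```

```bash
python3 - <<'E'
from plan import *
c=cam("wrist");cv2.imwrite("pics/w11.png",c["img"]);print(bot.get_obs()["ee_pos"])
h=cv2.cvtColor(c["img"],cv2.COLOR_BGR2HSV);m=cv2.inRange(h,(4,110,50),(20,255,255));m[:,:250]=0;m[:,400:]=0
k=max(cv2.findContours(cv2.morphologyEx(m,3,np.ones((9,9))),0,2)[0],key=cv2.contourArea);q=cv2.minAreaRect(k);print(q)
b=np.array([onz(c,*t,.074)[:2] for t in cv2.boxPoints(q)]);
w=np.radians(109.3);u=np.array([np.cos(w),np.sin(w)]);v=np.array([-u[1],u[0]]);r=np.array([.380,-.3212])
print("corners in rest frame",np.round([[(t-r)@u,(t-r)@v] for t in b],4))
s=cam("scene");g=cv2.cvtColor(s["img"],cv2.COLOR_BGR2GRAY)
for a in range(248,264,4): print(a,*["%3d"%z for z in g[a,200:230]])
E
```

```text
[ 0.3451468  -0.22368568  0.26269459]
((323.5, 92.5), (185.0, 23.0), 90.0)
corners in rest frame [[-0.044  -0.0077]
 [-0.044   0.0087]
 [ 0.0888  0.0095]
 [ 0.0888 -0.0093]]
248 191 191 192 195 197 196 191 158 121 107 105 106 108 105  97  79  54  35  23  11   3   4  26  63 140 212 235 238 237 234
252 192 192 192 193 192 193 193 193 194 197 198 192 183 145 116 126 156 209 229 231 236 237 235 234 234 235 235 235 234 235
256 194 194 193 195 194 192 193 191 191 193 193 193 192 193 193 193 195 199 209 214 214 225 234 236 235 234 233 235 236 236
260 192 192 192 194 192 191 193 194 194 195 195 197 197 193 183 171 148 127 109 104 101 115 134 190 229 236 235 234 234 234
```

```bash
python3 -c "
from workcell import bot
print(bot.job_done())"
```

```text
the job is handed in; nothing more can be done
None
```

The flap is shut, the hook is out of the eye, and the pole is released on both saddles of its stand, about 6 mm off centre along it. I handed the job in at about 26 s, and the hand-in gave back no verdict.

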